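# Test the brake switch of a cargo trike

### The job

Check the brake switch on the pedal unit: take the tester with the round handle out of the wooden rack and push it fully home, upright, into the round terminal on the switch box that is farther from the pedal. Leave it plugged in, let go of it, then press the brake pedal all the way down to its stop with the gripper, hold it there for a full second and let it spring back up. Leave the other two tools in the rack and everything else on the bench where it is.

Things in the scene. Friction and masses are not known exactly. Their poses are not given: they have to be found in the camera images.
- probe: the tester, about 70 g: round black handle, 22 mm diameter, above an 8 mm steel shaft. Origin on its axis at the underside of its collar, z up along the handle. Collar 26 mm diameter, z 0 to +4 mm; handle +4 to +58 mm; shaft 0 to -28 mm, last 3 mm tapered. Starts upright in any of the rack's three holes, collar resting on the rack's top.
- probe_tip (a point): lower end of the tester's shaft, 28 mm below its origin.
- square_tool: another tool in the rack, same shaft and collar, but a square black handle 23 x 23 mm, +4 to +58 mm. Same origin. To stay there.
- tee_tool: another tool in the rack, same shaft and collar, but a black T handle: stem of 16 mm diameter, then a crossbar 18 x 48 x 14 mm lying along its y with its top at +58 mm. Same origin. To stay there.
- rack: fixed wooden block 60 (x) x 190 (y) x 40 mm high. Origin at the centre of its underside. Three round holes of 11 mm diameter, 32 mm deep, in its top along its y at -60, 0 and +60 mm.
- brake_unit: pedal unit, fixed: steel plate 200 (x) x 220 (y) x 8 mm, origin centre of underside, x towards the hinge. Grey switch box 60 (x) x 100 (y) mm, top at z 50, centred at x +20, y +50; openings in its top at y +20 (round), +50 (slot 6 x 16), +80 (round). Pedal along x at y -65: hinge cheeks 66 mm high at x +75, rubber pad at x -53.
- terminal (a point): centre of the mouth of the terminal to use: the one farther from the pedal. Round hole 10.5 mm in diameter, 32 mm deep, mouth level with the box's top, 50 mm above the bench, with a 2 mm chamfer and a thin brass rim. The tester is fully home when its collar rests on the box: its origin is then at this point. z points up.
- near_terminal (a point): the same mouth of the other, identical round terminal, nearer to the pedal: not to be used.
- brake_pedal (a joint): angle of the brake pedal, rad: 0 up (as it rests), 0.35 down at its stop. A spring returns it; it takes about 5 N on the pad to start it and 11 N at the stop.
- pedal_pad (a point): centre of the upper face of the rubber pad, 60 mm along the pedal x 64 mm across. When up it is about 93 mm above the bench and slopes up by 0.25 rad away from the hinge; at the stop it is about 47 mm above the bench, about 7 mm farther from the hinge, and slopes down by 0.10 rad.
- lube: bystander: white bottle, 44 mm diameter, 100 mm high, on the far side of the rack. Origin: centre of its underside.
- sprocket: bystander: dark steel ring, 56 mm diameter, 6 mm thick, lying on the plate of the pedal unit on the robot's side of the switch box. Origin: centre of its underside.
- screwdriver: bystander: screwdriver lying on the bench between rack and pedal unit. Origin under its middle.
- wrench: bystander: steel wrench at the far side of the bench. Origin under its middle.
- flat_pedal: bystander: black bicycle foot pedal, about 95 x 84 x 22 mm, loose at the far side of the bench; not the brake pedal. Origin: centre of its underside.
- tin: bystander: small metal bowl, 84 mm diameter, 60 mm high, at the far side of the bench. Origin: centre of its underside.
Things that resemble listed ones, but are neither listed nor needed, are in the scene too. Leave any pink or turquoise look-alike of the probe alone.

How it is judged:
By the outcome, as a careful person would: the job done as asked, in the order asked, and still so for the second after the job is handed in, with the robot touching nothing.
It also fails if it takes over 56 s, if anything falls off the work surface, if the arm or the gripper's body presses on something with over 40 N, if the wrist force passes 120 N, or if a joint passes its speed limit or range.

### The arm

A 7-joint arm with a two-finger parallel gripper is mounted at the origin on the work surface. World frame = base frame: x ahead of the robot, y to its left, z up, the work surface at z = 0. Lengths are in m, angles in rad, forces in N, time in s.
With the tool pointing down it reaches from about 0.425 to 0.875 m from the base axis. Payload 4.7 kg.
Tool frame: the origin (TCP) lies midway between the tips of the shut fingers; the grasp point (between the pads) lies 19 mm behind it; z points along the fingers, y is the line along which they close (so a half turn about z gives the same grasp; the last joint's range is limited). The gripper opens to 87 mm and grips with 3 to 60 N. Pads are 19 mm wide; open, the fingers measure 117 mm over their backs; the gripper's body (75 mm by 190 mm) begins 51 mm behind the grasp point.
Start: joints at [-1.264, 0.321, -0.07, 1.45, 0.023, 1.371, -0.057], TCP at [0.188, 0.622, 0.223] pointing down, gripper open.
Joint ranges: [-2.86, 2.86], [-0.3, 2.09], [-1.38, 1.24], [0.06, 2.45], [-1.56, 4.7], [0.09, 2.05], [-2.69, 2.69]. Speed limits (rad/s): [2.57, 2.57, 3.14, 3.14, 3.14, 3.14, 3.14].

### API

Orientations are given as a rotation vector (axis times angle).
In Python, from bench import ctrl gives the robot as it stands. The module is installed in compiled form; this text tells all that it offers.
- The arm moves only by the tool carry_out, never from a script. Its argument "steps" is a list of rows, each a list of 7 numbers: the turn, a rotation vector about the world's x, y, z in degrees, then the shift along the world's x, y, z in cm, then the opening, from 0 (shut) to 1 (fully open). A call has 1 to 12 rows; each row is the pose to reach, as a shift and turn from the pose commanded when the call began; what a row does not reach only later rows make up. A row lasts 1/10 s, in which the tool goes at most 50 mm and 8.59 degrees, less where a joint would pass 70% of its speed; a pose out of reach is approached as far as the arm can. A call with a gripper value outside its range is refused whole. The fingers move at their own pace and stop on an object; "squeeze" is the grip in N (left out, the last holds). Time passes only in rows, so rows that repeat a pose let the fingers close. It gives the time, the measured TCP pose, the force, the opening and the grip force at its end, in the units of the state.
- ctrl.get_state(): the state, without advancing time (a new reading comes with each control period).
- ctrl.get_image(name): name is "scene" or "top" or "wrist"; returns a dict with "pixels" (400x640x3 uint8, red, green, blue), "camera_matrix" (3x3 intrinsics, pixels), "k1" (the pictures are not rectified: a ray, as slopes to the right and down, at radius r is drawn at 1 + k1 r^2 times it, then the intrinsics apply), "cam_to_world" (4x4, takes a point from camera to world coordinates); the wrist camera has in their place "T_tool_cam" (4x4, takes a point from camera to tool coordinates, whose origin is the TCP and whose axes are the flange's). Camera axes: x right, y down, z forward; pixel columns grow to the right and rows downward; lengths in m; the calibration is good to about 2 mm. A picture is of the moment at which its call begins: read the wrist's pose just before it. There is no depth.
- ctrl.close_job(): hands the job in; it is judged then, once.
The state is a dict: "time": time; "joint_positions": joint angles; "qd": joint speeds; "joint_torque": joint torques, N m; "position": TCP position; "tool_rot": TCP orientation; "ft_force": force on the tool from outside, world axes, zero at the start; "torque": the same for the moment, N m; "grip_width": opening from 0.0 (shut) to 1.0 (fully open); "grip_force": force on a finger pad.
Only numpy, scipy, OpenCV 4.12 (cv2) and the standard library are available. Lean on these libraries where they do the work, as an engineer would, in place of code of your own. Each camera call takes 0.05 s, during which the arm holds its last target. There are 200 camera calls.

## Working session

There is one attempt and no reset: what is moved stays moved. The work goes in short steps, Python scripts to look and compute and a tool call to move; the robot and the scene stay as the last step left them, time stands still between calls to the robot, and variables do not carry over. Pictures are saved under pics/ and viewed, at most 10 in all, crops included, and the job is handed in when it is done.

Besides the shell and the picture viewer there is one more tool, called after "Request:" as a command line: name --pt "numbers of a row" for each row, then --argument value for the rest. carry_out: Moves the arm, as the interface text tells. Its arguments: {"type":"object","properties":{"steps":{"type":"array","items":{"type":"array","items":{"type":"number"}}},"squeeze":{"type":"number"}},"required":["steps"]}

```bash
mkdir -p pics
cat > h.py <<'E'
import numpy as np, cv2, json
from bench import ctrl
from scipy.spatial.transform import Rotation as R
np.set_printoptions(precision=4,suppress=True)
def grab(name,fn=None):
    s=ctrl.get_state(); im=ctrl.get_image(name)
    d={k:np.array(im[k]) for k in im}
    if name=="wrist":
        T=np.eye(4);T[:3,:3]=R.from_rotvec(s["tool_rot"]).as_matrix();T[:3,3]=s["position"]
        d["cam_to_world"]=T@d["T_tool_cam"]
    if fn: cv2.imwrite(f"pics/{fn}.png",d["pixels"][:,:,::-1]); np.savez(f"pics/{fn}.npz",**d)
    return d
def ray(d,u,v):
    K=d["camera_matrix"];k=float(d["k1"])
    q=np.array([(u-K[0,2])/K[0,0],(v-K[1,2])/K[1,1]]);p=q.copy()
    for _ in range(30): p=q/(1+k*(p@p))
    T=d["cam_to_world"]; return T[:3,3],T[:3,:3]@np.array([p[0],p[1],1])
def onz(d,u,v,z):
    o,r=ray(d,u,v); return o+r*(z-o[2])/r[2]
def proj(d,P):
    T=np.linalg.inv(d["cam_to_world"]);c=T[:3,:3]@np.asarray(P)+T[:3,3];p=c[:2]/c[2]
    p=p*(1+float(d["k1"])*(p@p));K=d["camera_matrix"];return np.array([K[0,0]*p[0]+K[0,2],K[1,1]*p[1]+K[1,2]])
def tri(*l):
    A=np.zeros((3,3));b=np.zeros(3)
    for d,u,v in l:
        o,r=ray(d,u,v);r=r/np.linalg.norm(r);M=np.eye(3)-np.outer(r,r);A+=M;b+=M@o
    return np.linalg.solve(A,b)
def load(fn): return dict(np.load(f"pics/{fn}.npz"))
E
python3 - <<'E'
from h import *
print(ctrl.get_state())
for n in("top","scene"):
    d=grab(n,n+"0");print(n,d["cam_to_world"],d["camera_matrix"],d["k1"])
E
```

```text
{'time': 0.0, 'joint_positions': array([-1.2639,  0.3218, -0.0701,  1.4517,  0.0226,  1.3708, -0.0569]), 'qd': array([-0.0004,  0.0013,  0.0009,  0.0004,  0.0005,  0.0021, -0.0004]), 'joint_torque': array([ -0.0006, -49.1273,  -0.4045, -31.255 ,  -0.064 ,   0.0432,
         0.0002]), 'position': array([0.1875, 0.6218, 0.2215]), 'tool_rot': array([-0.4583, -3.1078,  0.003 ]), 'ft_force': array([ 0.3325,  0.2788, -0.002 ]), 'torque': array([-0.023 ,  0.0492, -0.0003]), 'grip_force': 0.0, 'grip_width': 0.99988673032441}
top [[-0.1436 -0.9658  0.2157  0.3468]
 [-0.9896  0.1412 -0.0264  0.0079]
 [-0.0049 -0.2173 -0.9761  1.1529]
 [ 0.      0.      0.      1.    ]] [[513.0123   0.     321.2467]
 [  0.     513.0123 206.8944]
 [  0.       0.       1.    ]] -0.08732667988407408
scene [[ 0.828   0.4381 -0.3499  0.925 ]
 [ 0.5605 -0.6598  0.5004 -0.5049]
 [-0.0117 -0.6105 -0.7919  0.872 ]
 [ 0.      0.      0.      1.    ]] [[391.8757   0.     317.7856]
 [  0.     391.8757 202.1526]
 [  0.       0.       1.    ]] -0.007764955337308685
```

View pics/top0.png

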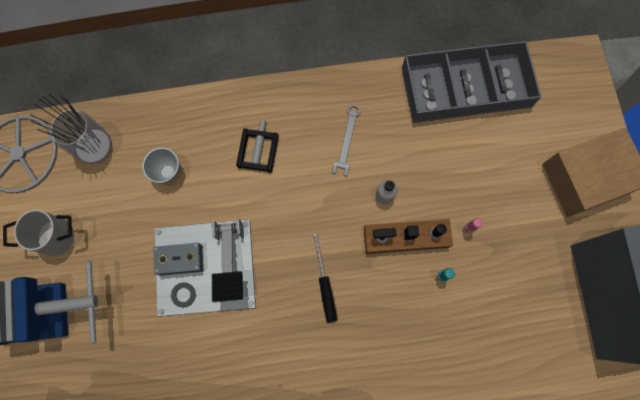

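View pics/scene0.png

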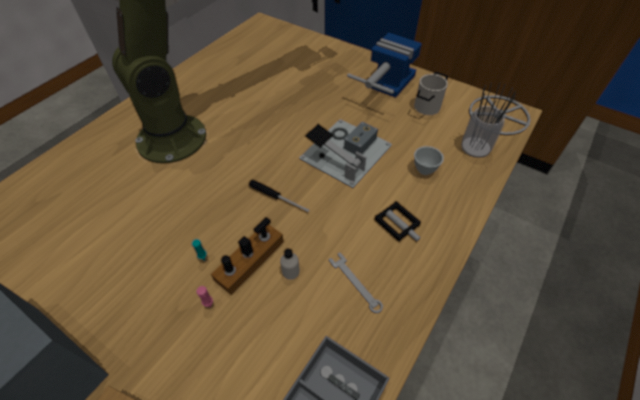

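The top view shows the rack at (408,237), with a T handle at (384,235), a square handle at (411,232) and a round handle at (438,230). It also shows the brake unit: plate at (205,267), box terminals near (165,258) and (190,257), pad at (228,286).

Things that could be taken for the probe, by top pixel: T handle (384,235), square handle (411,232), round black handle (438,230), pink look-alike (475,224), turquoise look-alike (447,274). By the description I choose (438,230), and I'll check it in a close crop.

Run:
```python
from h import *
t=cv2.imread("pics/top0.png");s=cv2.imread("pics/scene0.png")
a=cv2.resize(t[205:265,350:470],(800,400)[:2] and (600,300),interpolation=cv2.INTER_CUBIC)
b=cv2.resize(t[210:330,140:270],(325,300),interpolation=cv2.INTER_CUBIC)
c=cv2.resize(s[200:300,190:300],(330,300),interpolation=cv2.INTER_CUBIC)
o=np.zeros((600,800,3),np.uint8);o[:300,:600]=a;o[300:,:325]=b;o[300:,340:670]=c
o=cv2.convertScaleAbs(o,alpha=1.6,beta=10);cv2.imwrite("pics/crop1.png",o)
# plate & rack corners
hsv=cv2.cvtColor(t,cv2.COLOR_BGR2HSV)
d=load("top0")
m=((hsv[...,1]<40)&(hsv[...,2]>130)).astype(np.uint8);m[:200]=0;m[330:]=0;m[:,:140]=0;m[:,270:]=0
m=cv2.morphologyEx(m,cv2.MORPH_CLOSE,np.ones((9,9)))
c=max(cv2.findContours(m,0,2)[0],key=cv2.contourArea)
r=cv2.minAreaRect(c);bp=cv2.boxPoints(r);print("plate",r)
for p in bp: print(p,onz(d,*p,.008))
print(hsv[247,372:450:8])
```

```text
plate ((202.92697143554688, 266.3749084472656), (92.13064575195312, 97.96250915527344), 86.28471374511719)
[151.0637 223.5803] [0.6175 0.3692 0.008 ]
[248.8203 217.2325] [0.5998 0.1439 0.008 ]
[254.7903 309.1695] [0.3927 0.1548 0.008 ]
[157.0336 315.5173] [0.4085 0.3722 0.008 ]
[[ 14 147 118]
 [ 15 141 119]
 [ 14 144 119]
 [ 14 146 117]
 [ 14 145 116]
 [ 14 146 112]
 [ 14 147  97]
 [ 13 148  79]
 [ 14 154  63]
 [ 14 140  53]]
```

View pics/crop1.png

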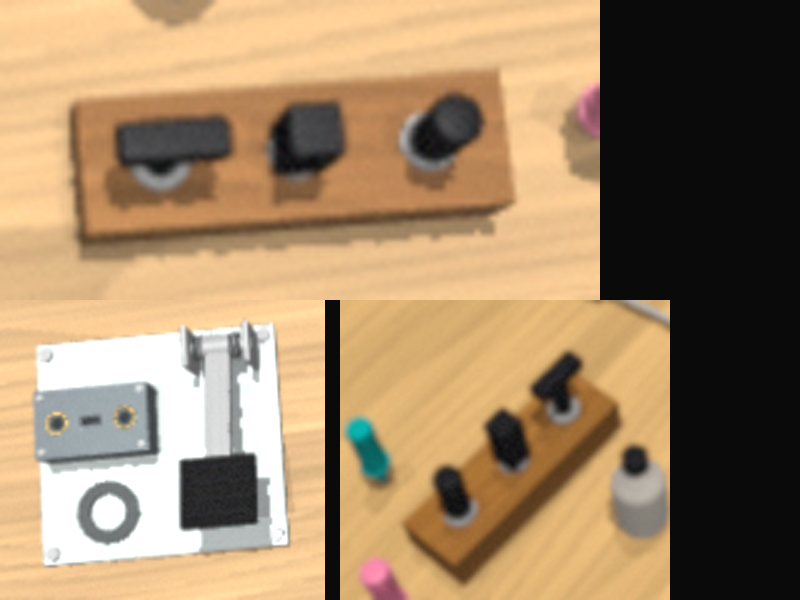

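The crop confirms the choice: the round handle is the right-hand tool, with its top at about pixel (442,228). The far terminal is at about (163,259) and the near one at (190,257).

Run:
```python
from h import *
d=load("top0");s=load("scene0")
print("handle top",onz(d,442,228,.098),"tri",tri((d,442,228),(s,190+110/3,200+172/3)))
print("collar",onz(d,435.6,233,.044))
for n,p in dict(tee=(382,239.5),sq=(408.5,236.5)).items(): print(n,onz(d,*p,.044))
print("far",onz(d,162.8,259.2,.05),"near",onz(d,190,256.8,.05))
print("pad",onz(d,140+218/2.5,210+192/2.5,.093))
print("rackcorners",[onz(d,350+x/5,205+y/5,.04) for x,y in((75,102),(498,70),(513,203),(85,235))])
print("vise",onz(d,65,305,.1))
```

```text
handle top [ 0.4984 -0.2645  0.098 ] tri [ 0.4995 -0.2622  0.1003]
collar [ 0.4973 -0.2623  0.044 ]
tee [ 0.5004 -0.143   0.044 ]
sq [ 0.4984 -0.2017  0.044 ]
far [0.5249 0.3361 0.05  ] near [0.5218 0.2762 0.05  ]
pad [0.4423 0.1949 0.093 ]
rackcorners [array([ 0.5374, -0.1117,  0.04  ]), array([ 0.5242, -0.3003,  0.04  ]), array([ 0.4648, -0.2952,  0.04  ]), array([ 0.4785, -0.1065,  0.04  ])]
vise [0.45   0.5353 0.1   ]
```

Request:
carry_out --pt "0 0 -8 0 0 4 1" --pt "0 0 -16 0 0 8 1" --pt "0 0 -24 2 -4 11 1" --pt "0 0 -32 5 -8 11 1" --pt "0 0 -40 8 -12 11 1" --pt "0 0 -48 11 -16 11 1" --pt "0 0 -56 14 -20 11 1" --pt "0 0 -64 17 -24 11 1" --pt "0 0 -72 20 -28 11 1" --pt "0 0 -76 24 -32 11 1" --pt "0 0 -76 27 -35 11 1" --pt "0 0 -76 27 -35 11 1"

```text
time: 1.3
position: [0.4626, 0.2647, 0.3325]
tool_rot: [2.286, 2.15, -0.001]
ft_force: [0.2, -0.8, 0.5]
grip_width: 1.002
grip_force: 0.0
```

Run:
```python
from h import *
s=ctrl.get_state();print(s["position"],s["tool_rot"],s["time"],s["joint_positions"])
d=grab("wrist","w1");print(d["cam_to_world"],d["camera_matrix"],d["k1"])
for p in ([.525,.336,.05],[.522,.276,.05],[.442,.195,.093]):print(proj(d,p))
```

```text
[0.4626 0.2647 0.3325] [ 2.2856  2.1496 -0.0007] 1.3 [-0.9148  0.0321  0.354   1.5717 -0.0072  1.5394 -0.6221]
[[ 0.9981 -0.0603 -0.0162  0.4664]
 [-0.0624 -0.957  -0.2832  0.3421]
 [ 0.0016  0.2837 -0.9589  0.4965]
 [ 0.      0.      0.      1.    ]] [[324.7866   0.     319.3695]
 [  0.     324.7866 199.7759]
 [  0.       0.       1.    ]] -0.041407722496376885
[363.2264 106.0186]
[362.2048 151.2499]
[307.4016 220.8216]
```

View pics/w1.png

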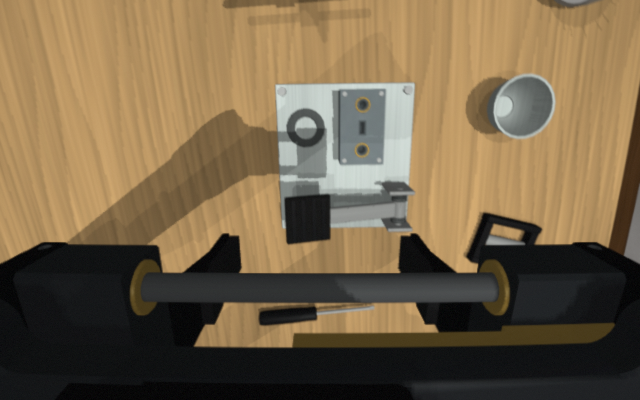

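The wrist view shows the brass terminals at about (363,104), far, and (362,150), near. Both agree with the top-camera estimates to about 1.5 px. Next I go to the rack.

Request:
carry_out --pt "0 0 0 0.5 -5 0 1" --pt "0 0 0 1 -10 0 1" --pt "0 0 0 1.5 -15 0 1" --pt "0 0 0 2 -20 0 1" --pt "0 0 0 2.5 -25 0 1" --pt "0 0 0 3 -30 0 1" --pt "0 0 0 3.5 -35 0 1" --pt "0 0 0 3.5 -40 -2 1" --pt "0 0 0 3.5 -45 -5 1" --pt "0 0 0 3.5 -49 -8 1" --pt "0 0 0 3.5 -52.5 -10 1" --pt "0 0 0 3.5 -52.5 -10 1"

```text
time: 2.55
position: [0.4893, -0.2565, 0.2291]
tool_rot: [-2.28, -2.157, 0.01]
ft_force: [-1.0, -0.6, 0.3]
grip_width: 1.0
grip_force: 0.0
```

Run:
```python
from h import *
d=load("w1");im=d["pixels"][:,:,::-1].copy();hsv=cv2.cvtColor(im,cv2.COLOR_BGR2HSV)
m=((hsv[...,1]>90)&(hsv[...,0]>10)&(hsv[...,0]<35)).astype(np.uint8);k=np.zeros_like(m);k[90:165,343:383]=1;m*=k
n,l,st,c=cv2.connectedComponentsWithStats(m)
for i in range(1,n):
  if st[i,4]>15:
    cx=(st[i,0]+(st[i,2]-1)/2,st[i,1]+(st[i,3]-1)/2);print(st[i],c[i],cx,onz(d,*c[i],.05),onz(d,*cx,.05))
s=ctrl.get_state();print(s["position"],s["tool_rot"],s["time"])
d=grab("wrist","w2")
for p in ([.498,-.263,.044],[.498,-.263,.098]):print(proj(d,p))
```

```text
[356  97  14  15  62] [362.3548 103.9355] (np.float64(362.5), np.float64(104.0)) [0.5239 0.3387 0.05  ] [0.5241 0.3386 0.05  ]
[355 143  14  14  65] [361.6154 149.4923] (np.float64(361.5), np.float64(149.5)) [0.5213 0.2785 0.05  ] [0.5211 0.2785 0.05  ]
[ 0.4893 -0.2565  0.2291] [-2.2796 -2.1573  0.0096] 2.55
[329.4939 182.8243]
[330.7844 196.149 ]
```

View pics/w2.png

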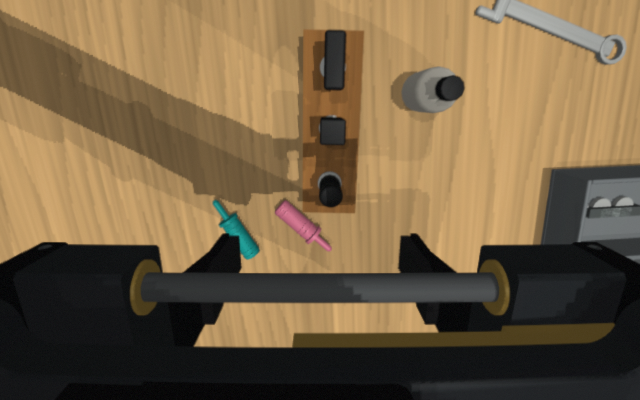

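The rack is at (333,120) and the round handle's top is at about (331,191), with its collar at (329,180). The pink and turquoise look-alikes lie on the bench beside it. The arm has settled now, so I'll measure again.

Run:
```python
from h import *
s=ctrl.get_state();print(s["position"],s["tool_rot"],s["qd"])
d=grab("wrist","w3");g=d["pixels"].max(2)
m=(g<45).astype(np.uint8);m[:160]=0;m[215:]=0;m[:,:315]=0;m[:,350:]=0
n,l,st,c=cv2.connectedComponentsWithStats(m);i=1+np.argmax(st[1:,4]);x,y,w,h,a=st[i];print(st[i])
low=np.array([x+(w-1)/2,y+h-1]); u=[low[0],low[1]-w/2+.5];print(u,onz(d,*u,.098))
t=load("top0");print("tri",tri((d,*u),(t,442,228)))
for z in(.098,):print(proj(d,[.498,-.263,z]))
```

```text
[ 0.4907 -0.2543  0.2302] [-2.2773 -2.1599  0.0062] [-0.0417 -0.0455 -0.0575 -0.0276 -0.0032  0.0241 -0.0408]
[318 177  23  32 572]
[np.float64(329.0), np.float64(197.0)] [ 0.4979 -0.2617  0.098 ]
tri [ 0.4981 -0.2631  0.0979]
[329.2047 198.3461]
```

Request:
carry_out --pt "0 0 0 0.7 -0.8 -3 1" --pt "0 0 0 0.7 -0.8 -7 1" --pt "0 0 0 0.7 -0.8 -11 1" --pt "0 0 0 0.7 -0.8 -14 1" --pt "0 0 0 0.7 -0.8 -16 1" --pt "0 0 0 0.7 -0.8 -17.5 1" --pt "0 0 0 0.7 -0.8 -17.5 1" --pt "0 0 0 0.7 -0.8 -17.5 1" --pt "0 0 0 0.7 -0.8 -17.5 1"

```text
time: 3.55
position: [0.501, -0.2606, 0.0591]
tool_rot: [2.272, 2.166, 0.003]
ft_force: [-0.0, -0.2, 0.2]
grip_width: 0.996
grip_force: 0.0
```

Request:
carry_out --pt "0 0 0 0 0 0 0.5" --pt "0 0 0 0 0 0 0.4" --pt "0 0 0 0 0 0 0.1" --pt "0 0 0 0 0 0 0.1" --pt "0 0 0 0 0 0 0.1" --pt "0 0 0 0 0 0 0.1" --pt "0 0 0 0 0 0 0.1" --pt "0 0 0 0 0 0 0.1" --squeeze 30

```text
time: 4.35
position: [0.4996, -0.2606, 0.0575]
tool_rot: [2.275, 2.167, -0.0]
ft_force: [-0.6, 0.5, 0.6]
grip_width: 0.354
grip_force: 0.0
```

Request:
carry_out --pt "0 0 0 0 0 0 0.1" --pt "0 0 0 0 0 0 0.1" --pt "0 0 0 0 0 0 0.1" --pt "0 0 0 0 0 0 0.1" --pt "0 0 0 0 0 0 0.1" --pt "0 0 0 0 0 0 0.1"

```text
time: 4.95
position: [0.4996, -0.2606, 0.0576]
tool_rot: [2.275, 2.167, 0.0]
ft_force: [-0.6, 0.3, -1.2]
grip_width: 0.244
grip_force: 30.0
```

Request:
carry_out --pt "0 0 0 0 0 1 0.1" --pt "0 0 0 0 0 2.5 0.1" --pt "0 0 0 0 0 4.5 0.1" --pt "0 0 0 0 0 7 0.1" --pt "0 0 0 0 0 10 0.1" --pt "0 0 0 0 2 14 0.1" --pt "0 0 0 0 5 16 0.1" --pt "0 0 0 0 9 16 0.1" --pt "0 0 0 0 13 16 0.1" --pt "0 0 0 0 17 16 0.1" --pt "0 0 0 0 21 16 0.1" --pt "0 0 0 0 25 16 0.1"

```text
time: 6.15
position: [0.4998, -0.0095, 0.2193]
tool_rot: [2.275, 2.165, 0.004]
ft_force: [0.4, 0.0, -0.1]
grip_width: 0.244
grip_force: 30.0
```

Request:
carry_out --pt "0 0 0 0.2 4 0 0.1" --pt "0 0 0 0.4 8 0 0.1" --pt "0 0 0 0.6 12 0 0.1" --pt "0 0 0 0.8 16 0 0.1" --pt "0 0 0 1 20 0 0.1" --pt "0 0 0 1.3 24 0 0.1" --pt "0 0 0 1.6 28 0 0.1" --pt "0 0 0 1.9 31 -1 0.1" --pt "0 0 0 2.2 34 -3 0.1" --pt "0 0 0 2.4 35 -5 0.1" --pt "0 0 0 2.4 35 -5 0.1" --pt "0 0 0 2.4 35 -5 0.1"

```text
time: 7.35
position: [0.5241, 0.3384, 0.1687]
tool_rot: [2.275, 2.165, 0.0]
ft_force: [0.9, -0.5, 0.0]
grip_width: 0.243
grip_force: 30.0
```

Request:
carry_out --pt "0 0 0 0 0 0 0.1" --pt "0 0 0 0 0 0 0.1" --pt "0 0 0 0 0 0 0.1"

```text
time: 7.65
position: [0.5243, 0.3388, 0.1689]
tool_rot: [2.276, 2.165, 0.003]
ft_force: [0.6, -0.1, -0.6]
grip_width: 0.244
grip_force: 30.0
```

Run:
```python
from h import *
s=ctrl.get_state();print(s["position"],s["tool_rot"],s["grip_width"],s["time"])
w=grab("wrist","w4");t=grab("top","t4");c=grab("scene","s4")
P=s["position"]
for d in(w,t,c):print(proj(d,P-[0,0,.0176]),proj(d,P-[0,0,.0456]),proj(d,[.524,.3375,.05]))
p=proj(t,P-[0,0,.02]).astype(int);q=proj(c,P-[0,0,.02]).astype(int)
f=lambda d,p:cv2.resize(d["pixels"][p[1]-50:p[1]+50,p[0]-66:p[0]+66,::-1],(396,300),interpolation=cv2.INTER_CUBIC)
o=np.zeros((600,800,3),np.uint8);o[:300,:396]=f(t,p);o[:300,400:796]=f(c,q)
o[300:]=cv2.resize(w["pixels"][:,:,::-1][60:285,20:620],(800,300))
print(p,q);cv2.imwrite("pics/c4.png",cv2.convertScaleAbs(o,alpha=1.5))
```

```text
[0.5243 0.3388 0.1689] [2.2759 2.1654 0.003 ] 0.24368278829581874 7.65
[320.619  237.7654] [320.4506 221.7992] [319.8725 195.1781]
[145.9873 253.6501] [150.6001 255.4222] [162.2069 259.7168]
[369.4532 101.1825] [368.5765 108.9077] [366.139  127.9994]
[146 253] [369 101]
```

View pics/c4.png

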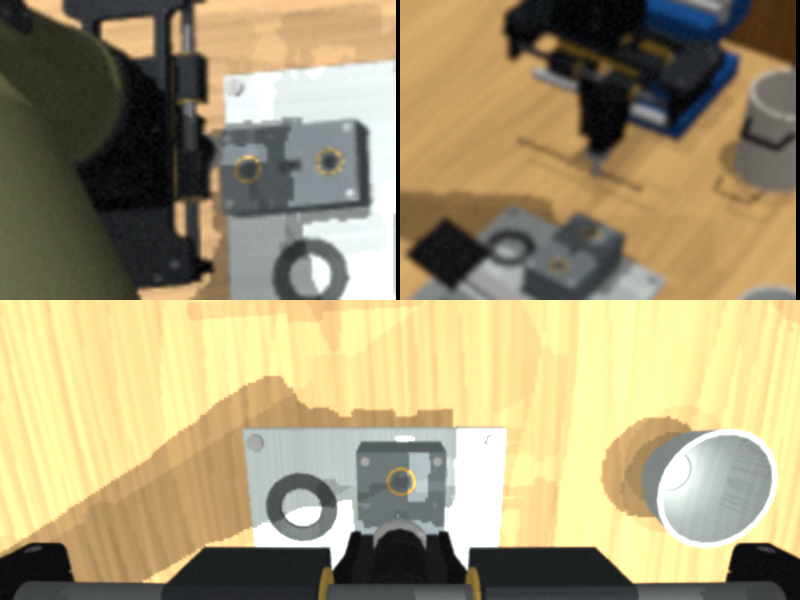

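The wrist crop shows the collar at about (400,528) and the far terminal's brass rim at (400,482), which is in line with it. The probe hangs upright. Now I measure the offset.

Run:
```python
from h import *
P=np.array([.5243,.3388,.1689])
for n,(a,b,c,e) in dict(w4=(180,212,300,342),t4=(250,268,140,175)).items():
    d=load(n);hsv=cv2.cvtColor(d["pixels"],cv2.COLOR_RGB2HSV)
    m=((hsv[...,1]>90)&(hsv[...,0]>10)&(hsv[...,0]<35)).astype(np.uint8);k=np.zeros_like(m);k[a:b,c:e]=1;m*=k
    ys,xs=np.nonzero(m);(cx,cy),ax,an=cv2.fitEllipse(np.c_[xs,ys].astype(np.float32)) 
    u=((xs.min()+xs.max())/2,(ys.min()+ys.max())/2)
    print(n,len(xs),(cx,cy),ax,u,onz(d,*u,.05))
d=load("w4");g=cv2.cvtColor(d["pixels"],cv2.COLOR_RGB2HSV)
for v in range(214,244,3):print(v,g[v,292:350:2,2])
for z in(.1512,.1552):
  th=np.linspace(0,2*np.pi,60);q=np.array([proj(d,[P[0]+.013*np.cos(t),P[1]+.013*np.sin(t),z]) for t in th]);print(q.min(0),q.max(0))
```

```text
w4 146 (320.4852600097656, 195.78565979003906) (19.423200607299805, 20.173391342163086) (np.float64(320.5), np.float64(195.5)) [0.5246 0.3372 0.05  ]
t4 45 (157.48406982421875, 260.63671875) (9.51416015625, 17.860883712768555) (np.float64(157.5), np.float64(261.0)) [0.5226 0.3481 0.05  ]
214 [92 92 91 79 78 78 79 78 79 79 79 80 81 82 80 81 78 79 78 78 78 78 79 78
 76 77 81 92 78]
217 [79 80 78 78 78 78 78 79 78 78 77 79 75 75 75 75 75 76 77 78 77 78 78 78
 77 77 77 79 78]
220 [78 80 79 79 78 78 78 79 78 79 78 77 71 96 69 71 70 76 76 78 78 79 78 78
 78 78 79 78 78]
223 [78 80 79 79 78 78 78 77 78 77 77 76 69 87 77 70 69 75 78 79 78 77 78 79
 78 78 79 77 78]
226 [ 87  80  80  79  79  78  77  79  81  83  82  84  88  88  90  88  86  83
  87 106 124 123  88  84  91 114  82  77  77]
229 [119  81  79  82  84  83  81  85  94  96  96  96  96  97  96  96  96  96
  96  94  89 106 124 125 127 127 126  87  82]
232 [127 126 125 126 125  94  93  95  96  93  78  66  51  33  27  45  63  81
  92  96  96  93  93 124 125 125 126 125 125]
235 [ 91  89  90  90  91  94  94  93  64  18  15  15  16  14  18  16  16  14
  15  45  91 111 112 100  92  89  90  91  93]
238 [ 18  20  18  19  76  94  75  29  16  15  11  14  12  14  14  15  14  16
  10  18  21  71  95 107  29  17  17  17  17]
241 [17 19 18 18 75 83 15 15 12 15 17 19 19 10 16 18 16 16 17 15 19 17 55 91
 29 20 20 18 19]
[299.0781 217.3016] [342.0796 257.1492]
[298.6777 219.5815] [342.5344 260.1155]
```

Run:
```python
from h import *
P=np.array([.5243,.3388,.1689])
w=load("w4");c=load("s4")
def crop(d,x,y,W,H,k):
    o=cv2.convertScaleAbs(cv2.resize(d["pixels"][y:y+H,x:x+W,::-1],(W*k,H*k),interpolation=cv2.INTER_NEAREST),alpha=1.7)
    th=np.linspace(0,2*np.pi,40)
    for z,r,col in((.0,.013,(0,0,255)),(.004,.013,(0,255,255)),(-.025,.004,(0,255,0)),(-.028,.002,(255,0,0))):
        q=np.array([proj(d,P+[r*np.cos(t),r*np.sin(t),z-.0176]) for t in th]);q=((q-[x,y]+.5)*k).astype(np.int32)
        cv2.polylines(o,[q],True,col,1)
    return o
cv2.imwrite("pics/c5.png",np.hstack([crop(w,285,180,70,75,6)[:450],crop(c,350,75,38,45,10)]))
```

```text
(no output)
```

View pics/c5.png

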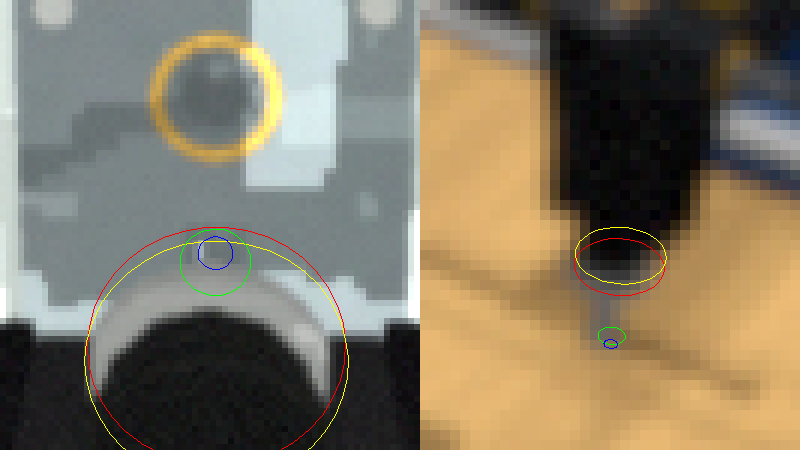

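The wrist crop shows the collar about 4 mm nearer the robot's −y side than the nominal circles. The blob at (215,250) is the box's slot, not the tip. The scene crop shows the shaft upright, with its tip at about (603,345). I'll shift +1 mm in x and +2 mm in y, then descend to just above the mouth.

Request:
carry_out --pt "0 0 0 0.1 0.2 -2 0.1" --pt "0 0 0 0.1 0.2 -4 0.1" --pt "0 0 0 0.1 0.2 -5.5 0.1" --pt "0 0 0 0.1 0.2 -6.5 0.1" --pt "0 0 0 0.1 0.2 -6.9 0.1" --pt "0 0 0 0.1 0.2 -6.9 0.1" --pt "0 0 0 0.1 0.2 -6.9 0.1" --pt "0 0 0 0.1 0.2 -6.9 0.1"

```text
time: 8.6
position: [0.5252, 0.3417, 0.0995]
tool_rot: [2.274, 2.167, 0.003]
ft_force: [-0.2, 0.3, -0.8]
grip_width: 0.246
grip_force: 30.0
```

Run:
```python
from h import *
s=ctrl.get_state();P=s["position"];print(P,s["tool_rot"],s["time"])
w=grab("wrist","w6");c=grab("scene","s6")
def crop(d,x,y,W,H,k):
    o=cv2.convertScaleAbs(cv2.resize(d["pixels"][y:y+H,x:x+W,::-1],(W*k,H*k),interpolation=cv2.INTER_NEAREST),alpha=1.7)
    th=np.linspace(0,2*np.pi,40);Q=P+[-.0007,-.0035,-.0176]
    for z,r,col in((.0,.013,(0,0,255)),(.004,.013,(0,255,255)),(-.025,.004,(0,255,0))):
        q=np.array([proj(d,Q+[r*np.cos(t),r*np.sin(t),z]) for t in th]);q=((q-[x,y]+.5)*k).astype(np.int32)
        cv2.polylines(o,[q],True,col,1)
    q=np.array([proj(d,[.5245+.00525*np.cos(t),.3372+.00525*np.sin(t),.05]) for t in th]);q=((q-[x,y]+.5)*k).astype(np.int32);cv2.polylines(o,[q],True,(255,0,255),1)
    return o
q=proj(c,P-[0,0,.03]).astype(int)
cv2.imwrite("pics/c6.png",np.hstack([crop(w,285,180,70,75,6)[:450],crop(c,q[0]-19,q[1]-25,38,45,10)]))
```

```text
[0.5252 0.3417 0.0995] [2.2745 2.1668 0.0026] 8.6
```

View pics/c6.png

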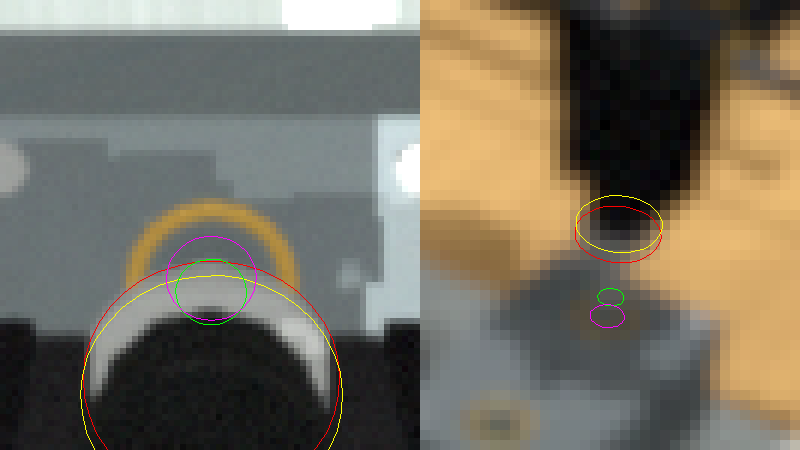

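The collar matches the model. The brass rim is centred at about (213,281) in the wrist crop and (610,318) in the scene crop, under the shaft to within about 1 mm. Inserting now.

Request:
carry_out --pt "0 0 0 0 -0.05 -0.3 0.1" --pt "0 0 0 0 -0.05 -0.6 0.1" --pt "0 0 0 0 -0.05 -0.9 0.1" --pt "0 0 0 0 -0.05 -1.2 0.1" --pt "0 0 0 0 -0.05 -1.2 0.1" --pt "0 0 0 0 -0.05 -1.2 0.1"

```text
time: 9.3
position: [0.5246, 0.3408, 0.0864]
tool_rot: [2.275, 2.167, -0.0]
ft_force: [0.4, 0.1, 0.2]
grip_width: 0.243
grip_force: 30.0
```

Request:
carry_out --pt "0 0 0 0 0 -0.4 0.1" --pt "0 0 0 0 0 -0.8 0.1" --pt "0 0 0 0 0 -1.2 0.1" --pt "0 0 0 0 0 -1.5 0.1" --pt "0 0 0 0 0 -1.7 0.1" --pt "0 0 0 0 0 -1.8 0.1" --pt "0 0 0 0 0 -1.8 0.1" --pt "0 0 0 0 0 -1.8 0.1"

```text
time: 10.1
position: [0.5247, 0.3409, 0.0687]
tool_rot: [2.275, 2.167, 0.0]
ft_force: [-0.3, 1.0, -0.9]
grip_width: 0.241
grip_force: 30.0
```

Request:
carry_out --pt "0 0 0 0 0 -0.1 0.1" --pt "0 0 0 0 0 -0.2 0.1" --pt "0 0 0 0 0 -0.3 0.1" --pt "0 0 0 0 0 -0.3 0.1"

```text
time: 10.5
position: [0.5249, 0.341, 0.0675]
tool_rot: [-2.274, -2.167, -0.001]
ft_force: [-2.9, -2.1, 9.3]
grip_width: 0.246
grip_force: 30.0
```

Request:
carry_out --pt "0 0 0 0 0 0 0.4" --pt "0 0 0 0 0 0 0.6" --pt "0 0 0 0 0 0 0.8" --pt "0 0 0 0 0 0 0.8" --pt "0 0 0 0 0 0 0.8" --pt "0 0 0 0 0 0 0.8" --pt "0 0 0 0 0 0 0.8" --pt "0 0 0 0 0 0 0.8"

```text
time: 11.3
position: [0.5246, 0.3408, 0.0655]
tool_rot: [2.274, 2.167, -0.0]
ft_force: [0.8, -0.6, -0.7]
grip_width: 0.785
grip_force: 0.0
```

Request:
carry_out --pt "0 0 0 0 0 2 0.8" --pt "0 0 0 0 0 5 0.8" --pt "0 0 0 0 0 8 0.8" --pt "0 0 0 0 0 11 0.8" --pt "0 0 0 -2 -3 13 0.4" --pt "0 0 0 -4 -6 13 0" --pt "0 0 0 -6 -9 13 0" --pt "0 0 0 -8 -12 13 0" --pt "0 0 0 -8 -14 13 0" --pt "0 0 0 -8 -14 13 0" --pt "0 0 0 -8 -14 13 0" --pt "0 0 0 -8 -14 13 0"

```text
time: 12.5
position: [0.4451, 0.2021, 0.1957]
tool_rot: [2.273, 2.168, 0.001]
ft_force: [0.4, -0.5, -0.0]
grip_width: 0.15
grip_force: 0.0
```

Run:
```python
from h import *
s=ctrl.get_state();P=s["position"];print(P,s["tool_rot"],s["time"],s["grip_width"])
w=grab("wrist","w7");c=grab("scene","s7");t=grab("top","t7")
def mk(d,Q,r):
    th=np.linspace(0,2*np.pi,40);return np.array([proj(d,np.array(Q)+[r*np.cos(a),r*np.sin(a),0]) for a in th])
def crop(d,x,y,W,H,k):
    o=cv2.convertScaleAbs(cv2.resize(d["pixels"][y:y+H,x:x+W,::-1],(W*k,H*k),interpolation=cv2.INTER_CUBIC),alpha=1.6)
    for Q,r,col in(((.5245,.3372,.05),.013,(0,0,255)),((.5245,.3372,.054),.013,(0,255,255)),((.5245,.3372,.108),.011,(0,255,0)),((.4423,.1949,.093),.004,(255,0,255))):
        cv2.polylines(o,[((mk(d,Q,r)-[x,y]+.5)*k).astype(np.int32)],True,col,1)
    return o
o=np.zeros((600,800,3),np.uint8)
o[:300,:400]=crop(c,290,85,100,75,4);o[300:,:800]=crop(w,120,60,400,150,2);o[:300,400:800]=crop(t,140,210,133,100,3)[:,:399][:, :400] if False else cv2.resize(crop(t,140,215,133,100,3),(400,300))
cv2.imwrite("pics/c7.png",o)
```

```text
[0.4451 0.2021 0.1957] [2.2733 2.1678 0.0007] 12.5 0.15025786753302492
```

View pics/c7.png

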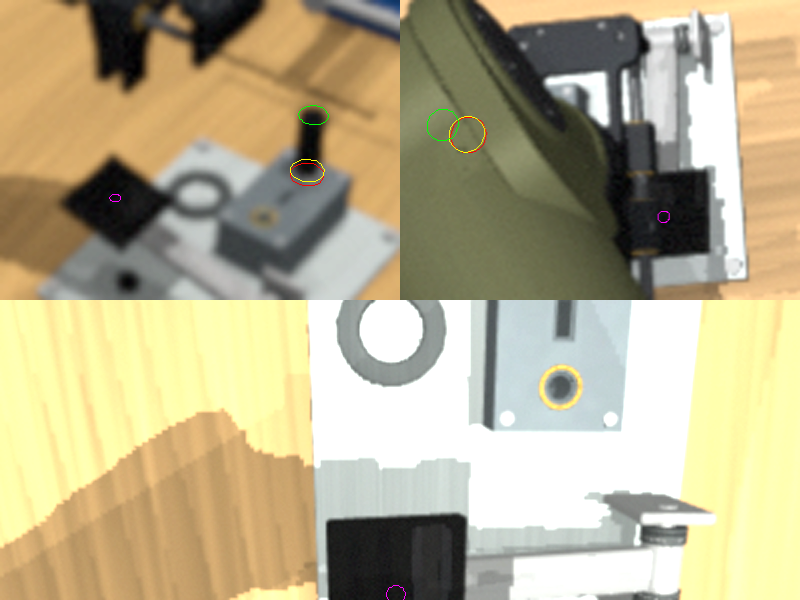

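The scene crop shows the probe standing upright, collar on the box at (307,172), in the far terminal. In the wrist crop the near terminal at (560,387) is empty. The pad is where predicted, at (396,593). Now for the pedal.

Request:
carry_out --pt "0 0 0 -0.5 -0.7 -3 0" --pt "0 0 0 -0.5 -0.7 -6 0" --pt "0 0 0 -0.5 -0.7 -8.5 0" --pt "0 0 0 -0.5 -0.7 -9.5 0" --pt "0 0 0 -0.5 -0.7 -9.5 0" --pt "0 0 0 -0.5 -0.7 -9.5 0"

```text
time: 13.25
position: [0.4404, 0.1944, 0.1014]
tool_rot: [2.274, 2.167, 0.002]
ft_force: [-0.8, 0.1, 0.2]
grip_width: 0.005
grip_force: 0.0
```

Request:
carry_out --pt "0 0 0 0 0 -0.5 0" --pt "0 0 0 0 0 -1 0" --pt "0 0 0 0 0 -1.5 0" --pt "0 0 0 0 0 -2 0" --pt "0 0 0 0 0 -2.5 0" --pt "0 0 0 0 0 -3 0" --pt "0 0 0 0 0 -3.5 0" --pt "0 0 0 0 0 -4 0" --pt "0 0 0 0 0 -4.5 0" --pt "0 0 0 0 0 -4.8 0" --pt "0 0 0 0 0 -5 0" --pt "0 0 0 0 0 -5 0"

```text
time: 14.45
position: [0.4379, 0.1945, 0.0504]
tool_rot: [-2.272, -2.166, 0.004]
ft_force: [-6.0, -0.4, 8.5]
grip_width: 0.006
grip_force: 4.7
```

Request:
carry_out --pt "0 0 0 0 0 -0.1 0" --pt "0 0 0 0 0 -0.2 0" --pt "0 0 0 0 0 -0.3 0" --pt "0 0 0 0 0 -0.4 0" --pt "0 0 0 0 0 -0.5 0" --pt "0 0 0 0 0 -0.5 0"

```text
time: 15.05
position: [0.4379, 0.1945, 0.0468]
tool_rot: [-2.272, -2.165, 0.004]
ft_force: [-10.6, -2.1, 18.8]
grip_width: 0.004
grip_force: 10.2
```

Request:
carry_out --pt "0 0 0 0 0 -0.1 0" --pt "0 0 0 0 0 -0.2 0" --pt "0 0 0 0 0 -0.2 0"

```text
time: 15.35
position: [0.438, 0.1946, 0.0463]
tool_rot: [-2.271, -2.164, 0.004]
ft_force: [-14.4, -3.3, 32.9]
grip_width: 0.005
grip_force: 17.1
```

It is at the stop: the force jumps to 33 N while the tip stays at z ≈ 46 mm. I'll hold for more than a second.

Request:
carry_out --pt "0 0 0 0 0 0 0" --pt "0 0 0 0 0 0 0" --pt "0 0 0 0 0 0 0" --pt "0 0 0 0 0 0 0" --pt "0 0 0 0 0 0 0" --pt "0 0 0 0 0 0 0" --pt "0 0 0 0 0 0 0" --pt "0 0 0 0 0 0 0" --pt "0 0 0 0 0 0 0" --pt "0 0 0 0 0 0 0" --pt "0 0 0 0 0 0 0" --pt "0 0 0 0 0 0 0"

```text
time: 16.55
position: [0.438, 0.1945, 0.0463]
tool_rot: [-2.271, -2.164, 0.004]
ft_force: [-14.5, -3.2, 32.6]
grip_width: 0.004
grip_force: 17.0
```

Request:
carry_out --pt "0 0 0 0 0 0 0" --pt "0 0 0 0 0 0 0" --pt "0 0 0 0 0 0 0"

```text
time: 16.85
position: [0.438, 0.1945, 0.0463]
tool_rot: [-2.271, -2.164, 0.004]
ft_force: [-13.7, -3.4, 33.5]
grip_width: 0.004
grip_force: 17.0
```

Request:
carry_out --pt "0 0 0 0 0 1 0" --pt "0 0 0 0 0 2 0" --pt "0 0 0 0 0 3 0" --pt "0 0 0 0 0 4 0" --pt "0 0 0 0 0 5 0" --pt "0 0 0 0 0 8 0" --pt "0 0 0 0 0 12 0" --pt "0 0 0 0 0 16 0" --pt "0 0 0 0 -4 18 0" --pt "0 0 0 0 -8 18 0" --pt "0 0 0 0 -12 18 0" --pt "0 0 0 0 -16 18 0"

```text
time: 18.05
position: [0.4386, 0.0322, 0.2231]
tool_rot: [-2.273, -2.167, 0.002]
ft_force: [0.1, -0.6, -0.5]
grip_width: 0.008
grip_force: 0.0
```

Request:
carry_out --pt "0 0 0 1 -4 0 0" --pt "0 0 0 1 -8 0 0" --pt "0 0 0 1 -12 0 0" --pt "0 0 0 1 -12 0 0" --pt "0 0 0 1 -12 0 0" --pt "0 0 0 1 -12 0 0"

```text
time: 18.65
position: [0.4492, -0.0849, 0.2231]
tool_rot: [-2.272, -2.168, 0.001]
ft_force: [0.4, 0.3, 0.3]
grip_width: 0.009
grip_force: 0.0
```

Run:
```python
from h import *
s=ctrl.get_state();print(s["position"],s["time"],s["ft_force"])
c=grab("scene","s8")
o=cv2.convertScaleAbs(np.ascontiguousarray(c["pixels"][:,:,::-1][80:330,170:450]),alpha=1.5)
cv2.imwrite("pics/c8.png",cv2.resize(o,(672,600)))
```

```text
[ 0.4492 -0.0849  0.2231] 18.65 [0.3551 0.287  0.2911]
```

View pics/c8.png

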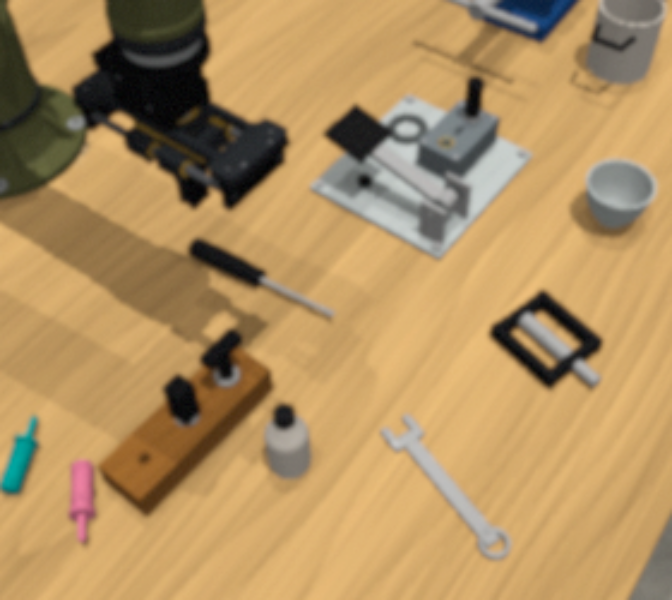

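The probe is upright in the far terminal at (474,97) and the pedal is back up at (358,132). The other two tools are still in the rack and the robot touches nothing, so I hand the job in.

```bash
python3 -c "
from bench import ctrl
print(ctrl.close_job())"
```

```text
the job is handed in; nothing more can be done
None
```

The round-handled tester is fully home and upright in the far terminal. The brake pedal was held at its stop for about 1.8 s and sprang back up, the other two tools are still in the rack, and the job was handed in at about 19 s (the hand-in gave no verdict).

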